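# Hold the amber reference cell in the light gate

## Robot

A 6-joint arm with a two-finger parallel gripper is mounted at the origin on the work surface. World frame = base frame: x ahead of the robot, y to its left, z up, the work surface at z = 0. Lengths are in m, angles in rad, forces in N, time in s.
With the tool pointing down it reaches from about 0.375 to 0.9 m from the base axis. Payload 3.1 kg.
Tool frame: the origin (TCP) lies at the very end of the fingers, on their centre line; the grasp point (between the pads) lies 19 mm behind it; z points along the fingers, y is the direction in which the jaws open and shut (so a half turn about z gives the same grasp; the last joint's range is limited). The gripper opens to 85 mm and grips with 20 to 120 N. Pads are 22 mm wide; open, the fingers measure 114 mm over their backs; the gripper's body (76 mm by 85 mm) begins 54 mm behind the grasp point. The pads swing forward as they close: fully open they stand 13 mm farther back than shut.
Start: joints at [1.002, 0.527, 1.433, -0, 1.181, -0.178], TCP at [0.238, 0.578, 0.231] pointing down, gripper open.
Joint ranges: [-3.08, 3.08], [-0.75, 2.2], [0.22, 2.44], [-1.43, 4.57], [0, 2.65], [-2.85, 2.85]. Speed limits (rad/s): [2.79, 2.79, 3.14, 3.14, 3.14, 3.14].

## Interface

Orientations are given as a unit quaternion [x, y, z, w].
In Python, from station import manip gives the robot as it stands.
- The arm moves only by the tool send_rows, never from a script. Its argument "motion" is a list of rows, each an object with "gripper": the finger opening in mm, from 0 to 85.4; "travel": the shift along the tool's x, y, z in mm, a list of three; "rotation": the turn, a rotation vector about the tool's x, y, z in degrees, a list of three. In form: [{"gripper": gripper, "travel": [x, y, z], "rotation": [ax, ay, az]}, ...]. A call has 1 to 12 rows; each row shifts and turns the commanded pose from where the row before left it, along the tool's axes as they then stand; what a row does not reach is not made up. A row lasts 1/12 s, in which the tool goes at most 41.7 mm and 7.16 degrees, less where a joint would pass 70% of its speed; a pose out of reach is approached as far as the arm can. A call is refused whole if a number of a shift passes 41.7 or a number of a turn 7.16, either way. A call with a gripper value outside its range is refused whole. The fingers move at their own pace and stop on an object; "newtons" is the grip in N (left out, the last holds). Time passes only in rows, so rows that do not move let the fingers close. It gives the time, the measured TCP pose, the force and the opening at its end, in the units of the state.
- manip.sense(): the state, without advancing time (a new reading comes with each control period).
- manip.snapshot(name): name is "scene" or "top" or "wrist"; returns the picture (400x640x3 uint8, red, green, blue); there is no depth.
- manip.calibration(name): a dict with "fx", "fy", "cx", "cy" (pixels), "cam_to_world" (4x4, takes a point from camera to world coordinates). Camera axes: x right, y down, z forward; pixel columns grow to the right and rows downward; lengths in m; the calibration is good to about 2 mm. A picture is of the moment at which its call begins: read the wrist's pose just before it. calibration takes no time and is no camera call; for the wrist camera it gives the pose at the moment of the call.
- manip.sign_off(): hands the job in, once; it reports no verdict.
The state is a dict: "t": time; "q": joint angles; "qd": joint speeds; "tau": joint torques, N m; "tcp_pos": TCP position; "tool_rot": TCP orientation; "force": force on the tool from outside, world axes, zero at the start; "ft_torque": the same for the moment, N m; "finger_gap": opening from 0.0 (shut) to 1.0 (fully open).
Only numpy, scipy, OpenCV 4.12 (cv2) and the standard library are available. Lean on these libraries where they do the work, as an engineer would, in place of code of your own. Each camera call takes 0.05 s, during which the arm holds its last target. There are 200 camera calls.

## Task

Turn the lamp dial until its white pointer line lies on the green mark of its scale, and let go of it. Then take the amber cell out of the blue rack, gripping it by its two white frosted faces only (never fingers on the clear windows or the cap), and hold it upright and still between lamp and detector, clear windows facing them, so that the beam passes through the middle of the windows; the program finishes while the gripper holds it there, the cell touching nothing else. Leave the other two cells, the bottle and the tip box alone.

Things in the scene. Friction and masses are not known exactly. Their poses are not given: they have to be found in the camera images.
- dial (a joint): angle of the lamp dial, rad, 0 to 2.4; grows as it turns clockwise seen from above; stays where it is left (light friction, about 0.04 N m). At 0 its pointer points along -x of the beige box (140 x 130 x 60 mm) on whose top centre it sits. It has always to be turned clockwise, by 0.45 to 1.45 rad, to come to the green mark
- dial_grip (a point): on the dial's axis, 96 mm above the table, inside the upright black grip bar (50 mm long, 14 mm thick, top 8 mm above this point), 22 mm above the black disc (54 mm across) under it. Turns with the dial: x along the bar, z up; the pointer, a white line on top and down the end of one half of the bar, lies to -x
- scale_ring: white scale ring, 104 mm across, flat round the dial on top of the beige box, with dark ticks every 15 degrees and one green bar, the mark. Fixed through the episode, at a different angle each time. Origin on the dial's axis, 60 mm above the table; z up; the green mark lies to -x of it. The pointer is on the mark when x of point dial_grip is along x of this body
- rack: flat blue rack, 170 x 60 x 18 mm, fixed to the table. Origin: centre of its underside; three pockets in a row along its x, at -55, 0 and 55 mm, 12 mm deep (floor 6 mm above the table), 1 mm clearance round a cell all round; the cells stand with their x along the rack's x
- amber_cell: the orange-amber one to be held: sealed solid-glass cell 24 x 18 x 54 mm tall plus a 6 mm cap, upright in any of the rack's three pockets. Origin: centre of its underside; z up, x through its two clear end windows, y through its two white frosted faces (18 mm apart, 20 mm wide, full 54 mm height). A half turn about z changes nothing. 40 to 80 g
- amber_windows: the two clear windows of the amber cell, pale glass panes on its +x and -x ends, each 14 mm wide (y) and 32 mm tall, set 2 mm in from the frosted faces. Origin: the middle of the cell between the windows' centres, 20 mm above the cell's underside; axes as the cell's
- amber_cap: amber cap of the amber cell, 16 x 12 x 6 mm. Origin: centre of its underside, 54 mm above the cell's underside
- violet_cell: violet bystander, size, axes and origin as the amber cell; stands upright in another pocket of the rack
- teal_cell: teal bystander, size, axes and origin as the amber cell; stands upright in another pocket of the rack
- gate: open light gate, fixed: aluminium base 120 x 220 x 16 mm, with two upright heads 60 x 60 mm, reaching 134 mm above the table, the beige lamp to +y and the black detector to -y. They leave a free gap of 88 mm between their lens rings (y from -44 to 44 mm), open above and to both sides. Origin: centre of the base's underside, z up
- light_path (a point): middle of the light path, halfway between lamp and detector, 100 mm above the table; axes as the gate's: the beam (a thin pale yellow line, 4 mm) runs along y
- reagent_bottle: white bottle, 52 mm across, 110 mm tall, blue cap; bystander. Origin: centre of its underside
- tip_box: clear pipette tip box with green lid, 87 x 122 x 57 mm; bystander. Origin: centre of its underside

How it is judged:
On the way, in this order (a step that is already met when the one before it is completed fails the run):
1. the dial's pointer is on the green mark and the dial is let go (angle between the x axis of dial_grip and the x axis of scale_ring, either way round below 0.14 rad and contact force between dial and the fingers below 0.2 N), for 0.2 s.
2. the amber cell is lifted out of the rack in the fingers (height (world z) of amber_cell above 0.03 m and contact force between amber_cell and the fingers above 1 N), for 0.2 s.
At the end, for the whole second after the job is handed in: pointer within 8 degrees of the mark; amber cell held still by the fingers, upright and square to the beam within 11 degrees, window middle within 5 mm sideways, 10 mm in height and 25 mm along the beam of the light path, off the gate; other cells moved under 15 mm and upright (angle between the x axis of dial_grip and the x axis of scale_ring, either way round below 0.14 rad and contact force between amber_cell and the fingers above 1 N and x of amber_windows in the frame of light_path between -0.005 and 0.005 m and y of amber_windows in the frame of light_path between -0.025 and 0.025 m and z of amber_windows in the frame of light_path between -0.01 and 0.01 m and angle between the x axis of amber_cell and the y axis of light_path, either way round below 0.2 rad and angle between amber_cell's own z axis and vertical below 0.2 rad and linear speed of amber_cell below 0.02 m/s and contact force between amber_cell and gate below 0.1 N and distance of each of violet_cell, teal_cell from where it was at the start of the episode below 0.015 m and angle between each of violet_cell, teal_cell's own z axis and vertical below 0.3 rad); the arm keeps its last pose, push and grip.
It fails at once if fingers on a clear window of the amber cell (contact force between amber_windows and the fingers above 1 N).
It fails at once if fingers on the cap of the amber cell (contact force between amber_cap and the fingers above 1 N).
It fails at once if another cell disturbed (distance of any of violet_cell, teal_cell from where it was at the start of the episode above 0.02 m).
It fails at once if bottle or tip box disturbed (distance of any of reagent_bottle, tip_box from where it was at the start of the episode above 0.02 m).
It also fails if it takes over 54 s, if anything falls off the work surface, if the arm or the gripper's body presses on something with over 40 N, if the wrist force passes 120 N, or if a joint passes its speed limit or range.

## Working session

There is one attempt and no reset: what is moved stays moved. The work goes in short steps, Python scripts to look and compute and a tool call to move; the robot and the scene stay as the last step left them, time stands still between calls to the robot, and variables do not carry over. Pictures are saved under pics/ and viewed, about 8 in all and at most 12, crops included, and the job is handed in when it is done.

Besides the shell and the picture viewer there is one more tool, called after "Request:" as name([rows], argument=value, ...), one row to a line, values as JSON. send_rows: Moves the arm, as the interface text tells. Its arguments: {"type":"object","properties":{"motion":{"type":"array","items":{"type":"object","properties":{"gripper":{"type":"number"},"travel":{"type":"array","items":{"type":"number"}},"rotation":{"type":"array","items":{"type":"number"}}}}},"newtons":{"type":"number"}},"required":["motion"]}

```bash
ls; mkdir -p pics; python3 - <<'E'
from station import manip
import cv2,numpy as np
s=manip.sense();print(s['t'],s['tcp_pos'],s['tool_rot'],s['finger_gap'])
for n in ['top','scene']:
    im=manip.snapshot(n);cv2.imwrite(f'pics/{n}0.png',im[:,:,::-1])
    c=manip.calibration(n);print(n,c['fx'],c['cx'],c['cy'],np.round(c['cam_to_world'],3).tolist())
c=manip.calibration('wrist');print(c['fx'],np.round(c['cam_to_world'],3).tolist())
E
```

```text
pics
0.0 [0.23765013 0.57726394 0.23032094] [ 1.94156686e-01  9.80969886e-01 -1.04842895e-03 -4.06733800e-04] 1.0028079965241543
top 513.0421347663564 318.09190163304237 206.5708115580765 [[0.015, -0.996, 0.085, 0.432], [-1.0, -0.016, -0.004, -0.078], [0.005, -0.085, -0.996, 1.426], [0.0, 0.0, 0.0, 1.0]]
scene 467.7661929542188 318.9176951883643 204.1461288221832 [[0.75, 0.488, -0.445, 1.087], [0.661, -0.539, 0.522, -0.677], [0.015, -0.686, -0.727, 0.952], [0.0, 0.0, 0.0, 1.0]]
275.48863479368976 [[0.381, 0.892, 0.245, 0.175], [0.925, -0.367, -0.102, 0.602], [-0.001, 0.265, -0.964, 0.373], [0.0, 0.0, 0.0, 1.0]]
```

View pics/top0.png

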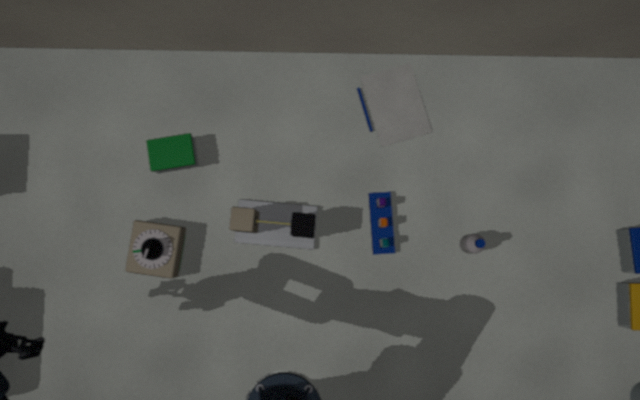

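View pics/scene0.png

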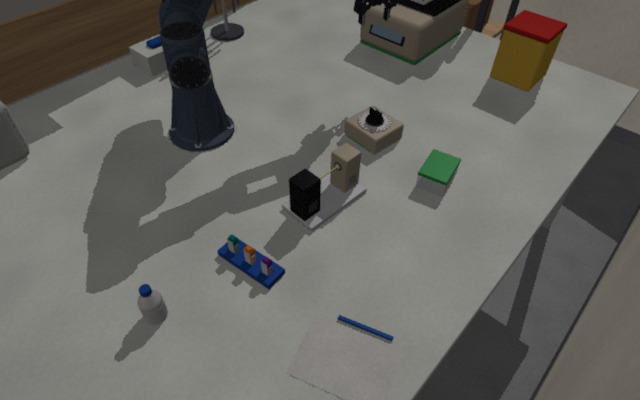

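The top view shows the dial at about (152,249), the gate beam from (256,221) to (292,224), and the rack centred at (382,223) with amber in the middle pocket. Bottle and tip box are well clear. In the scene view the pointer and mark are too small to read.

```bash
cat > h.py <<'E'
import cv2,numpy as np
from station import manip
def proj(n,uv,z,c=None):
    c=c or manip.calibration(n);T=np.array(c['cam_to_world'])
    uv=np.atleast_2d(np.array(uv,float))
    d=np.c_[(uv[:,0]-c['cx'])/c['fx'],(uv[:,1]-c['cy'])/c['fy'],np.ones(len(uv))]@T[:3,:3].T
    return T[:3,3]+d*((z-T[2,3])/d[:,2])[:,None]
def blob(im,lo,hi,box=None,k=0):
    """largest HSV blob (im RGB): centre, minAreaRect, area, mask"""
    m=cv2.inRange(cv2.cvtColor(im,cv2.COLOR_RGB2HSV),np.array(lo),np.array(hi))
    if box: z=np.zeros_like(m);x0,y0,x1,y1=box;z[y0:y1,x0:x1]=m[y0:y1,x0:x1];m=z
    cs=sorted(cv2.findContours(m,cv2.RETR_EXTERNAL,cv2.CHAIN_APPROX_NONE)[0],key=cv2.contourArea)
    c=cs[-1-k];return np.array(cv2.minAreaRect(c)[0]),cv2.minAreaRect(c),cv2.contourArea(c),c
def rectw(n,c,z,cal=None):
    r=cv2.minAreaRect((proj(n,c.reshape(-1,2),z,cal)[:,:2]*1e3).astype(np.float32));return r
def tcp():
    s=manip.sense();from scipy.spatial.transform import Rotation as R
    return s,np.array(s['tcp_pos']),R.from_quat(s['tool_rot'])
E
python3 - <<'E'
from h import *
im=cv2.cvtColor(cv2.imread('pics/top0.png'),cv2.COLOR_BGR2RGB)
b=blob(im,(100,120,50),(130,255,255),(360,180,405,265));print('rack',rectw('top',b[3],.018))
b=blob(im,(5,140,120),(20,255,255),(365,190,400,260));print('amber',b[0],b[2],proj('top',b[0],.06))
b=blob(im,(40,100,40),(80,255,255),(110,210,200,290));print('green',b[0],b[2],proj('top',b[0],.06))
b=blob(im,(5,30,60),(30,120,255),(110,210,200,290));print('box',rectw('top',b[3],.06))
b=blob(im,(5,40,60),(30,120,255),(222,200,262,240));print('lamp',rectw('top',b[3],.134))
b=blob(im,(0,0,0),(180,255,45),(285,205,322,242));print('det',rectw('top',b[3],.134))
b=blob(im,(0,0,0),(180,255,60),(130,230,172,268));print('dial',b[0],proj('top',b[0],.08))
a=cv2.resize(im[215:285,115:195],None,fx=5,fy=5,interpolation=cv2.INTER_CUBIC)
g=cv2.resize(im[190:260,225:325],None,fx=4,fy=5*0.8,interpolation=cv2.INTER_CUBIC)
o=np.zeros((350,800,3),np.uint8);o[:,:400]=a;o[:280,400:]=g
cv2.imwrite('pics/z.png',o[:,:,::-1])
E
```

```text
rack ((511.2193603515625, -258.441650390625), (165.70059204101562, 58.219566345214844), 4.495466709136963)
amber [383.5 222. ] 3.5 [[ 0.51011032 -0.25826992  0.06      ]]
green [137.5 250.5] 3.0 [[0.42448595 0.39325657 0.06      ]]
box ((430.2269287109375, 352.9410400390625), (129.02980041503906, 139.25460815429688), 83.29608917236328)
lamp ((507.7803955078125, 108.20571899414062), (57.22584915161133, 57.098365783691406), 85.7765884399414)
det ((496.90301513671875, -44.29660415649414), (60.153812408447266, 59.85968017578125), 84.54476928710938)
dial [152.25       248.25001526] [[0.43102931 0.34819497 0.08      ]]
```

View pics/z.png

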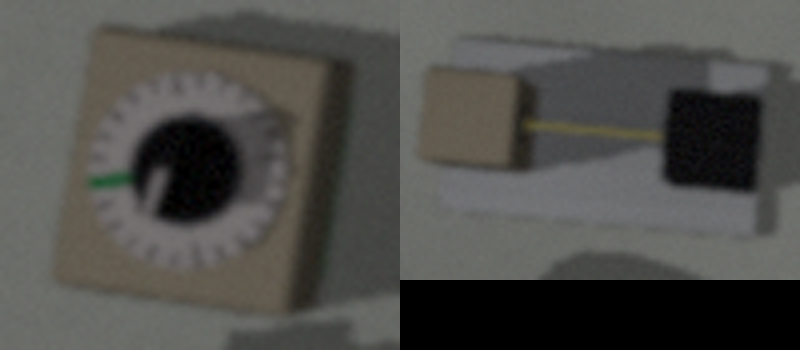

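The crop shows the pointer going from the dial centre (185,170) toward (150,208), and the green mark lying toward (110,182). That is about 40° clockwise. The beam runs cleanly from lamp to detector. I'll move over the dial for a wrist look.

Request:
send_rows([
  {"gripper": 85,"travel": [-29.3,-15.1,2],"rotation": [0,0,0]},
  {"gripper": 85,"travel": [-29.3,-15.1,2],"rotation": [0,0,0]},
  {"gripper": 85,"travel": [-29.3,-15.1,2],"rotation": [0,0,0]},
  {"gripper": 85,"travel": [-29.3,-15.1,2],"rotation": [0,0,0]},
  {"gripper": 85,"travel": [-29.3,-15.1,2],"rotation": [0,0,0]},
  {"gripper": 85,"travel": [-29.3,-15.1,2],"rotation": [0,0,0]},
  {"gripper": 85,"travel": [-29.3,-15.1,2],"rotation": [0,0,0]},
  {"gripper": 85,"travel": [-29.3,-15.1,2],"rotation": [0,0,0]},
  {"gripper": 85,"travel": [-29.3,-15.1,2],"rotation": [0,0,0]},
  {"gripper": 85,"travel": [0,0,0],"rotation": [0,0,6.9]},
  {"gripper": 85,"travel": [0,0,0],"rotation": [0,0,6.9]},
  {"gripper": 85,"travel": [0,0,0],"rotation": [0,0,6.9]},
])

```text
t: 1.1
tcp_pos: [0.4304, 0.3507, 0.2128]
tool_rot: [0.371, 0.929, -0.0, -0.0]
force: [-0.3, 0.0, -0.5]
finger_gap: 0.994
```

```bash
python3 - <<'E'
from h import *
s,p,R=tcp();print(s['t'],p,s['q'],R.as_matrix().round(3).tolist())
c=manip.calibration('wrist');im=manip.snapshot('wrist');cv2.imwrite('pics/w1.png',im[:,:,::-1])
import pickle;pickle.dump(c,open('w1.pkl','wb'))
T=np.array(c['cam_to_world'])
for P in [(.43,.353,.06),(.43,.351,.104)]:
    x=T[:3,:3].T@(np.array(P)-T[:3,3]);print(x[0]/x[2]*c['fx']+c['cx'],x[1]/x[2]*c['fy']+c['cy'])
E
```

```text
1.1 [0.4304333  0.35072277 0.21276646] [ 4.82378230e-01  4.57547502e-01  1.62833664e+00  1.18845285e-04
  1.05707046e+00 -3.28346098e-01] [[-0.725, 0.689, -0.001], [0.689, 0.725, -0.001], [0.001, -0.001, -1.0]]
320.98419998202934 189.23816488333563
319.8628767719884 200.7042945518414
```

View pics/w1.png

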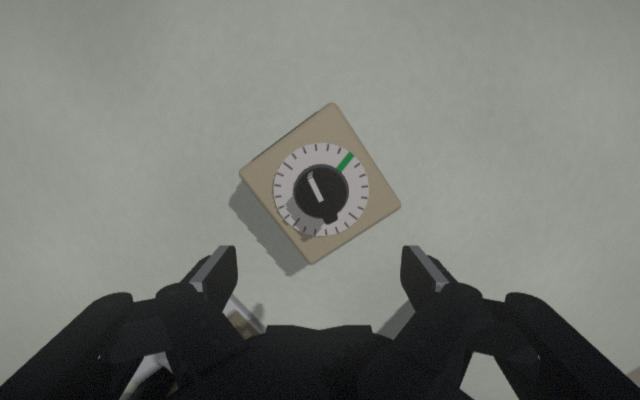

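The wrist view shows the pointer from about (321,201) to (309,174), the ring centred near (321,189) and the green mark at (345,161).

```bash
python3 - <<'E'
from h import *
import pickle;c=pickle.load(open('w1.pkl','rb'))
im=cv2.cvtColor(cv2.imread('pics/w1.png'),cv2.COLOR_BGR2RGB)
b=blob(im,(40,80,40),(85,255,255),(260,130,380,240));print('green',b[0],b[2])
g=proj('wrist',b[0],.061,c)[0]
gr=proj('wrist',b[3].reshape(-1,2),.061,c)[:,:2].astype(np.float32);l=cv2.fitLine(gr*1000,cv2.DIST_L2,0,.01,.01).ravel()
print('bar dir',np.degrees(np.arctan2(l[1],l[0])))
# ring outer hull
hsv=cv2.cvtColor(im,cv2.COLOR_RGB2HSV);m=cv2.inRange(hsv,np.array((0,0,120)),np.array((180,30,255)));m[:135]=0;m[245:]=0;m[:,:265]=0;m[:,375:]=0
y,x=np.nonzero(m);w=proj('wrist',np.c_[x,y],.061,c)[:,:2]
w=w[np.linalg.norm(w-[.43,.352],axis=1)<.06]
cen,r=cv2.minEnclosingCircle((w*1000).astype(np.float32));print('ring',cen,r)
cb=blob(im,(5,25,60),(30,140,255),(220,90,410,275));print('box',rectw('wrist',cb[3],.06,c))
k=blob(im,(0,0,110),(180,60,255),(300,168,328,206));print('ptr',k[0],k[2],k[1])
a=proj('wrist',k[3].reshape(-1,2),.104,c)[:,:2]*1000;l=cv2.fitLine(a.astype(np.float32),cv2.DIST_L2,0,.01,.01).ravel()
print('ptr dir',np.degrees(np.arctan2(l[1],l[0])),l[2:],'ends',a[a[:,1].argmin()],a[a[:,1].argmax()])
C=np.array(cen);print('green dir',np.degrees(np.arctan2(*(g[:2]*1000-C)[::-1])),g)
E
```

```text
green [344.743927   161.69512939] 110.5
bar dir -81.12934
ring (431.17974853515625, 351.3670349121094) 52.490108489990234
box ((429.68829345703125, 352.7513122558594), (127.69434356689453, 137.13209533691406), 81.83423614501953)
ptr [314.80001831 188.09999084] 112.5 ((314.8000183105469, 188.09999084472656), (27.72724151611328, 4.919349670410156), 63.43495178222656)
ptr dir -18.728678 [417.80533 356.06238] ends [428.29239431 350.19972564] [406.64292065 361.90899521]
green dir 97.97770444603877 [0.42548019 0.39203631 0.061     ]
```

Pointer axis is at about 160° in world and the mark at 98°, so the turn is 62° clockwise. The bar needs the jaws at 70°, which is −23.5° from the current yaw.

Request:
send_rows([
  {"gripper": 45,"travel": [0.3,0.9,20],"rotation": [0,0,-5.9]},
  {"gripper": 45,"travel": [0,0,30],"rotation": [0,0,-5.9]},
  {"gripper": 45,"travel": [0,0,30],"rotation": [0,0,-5.9]},
  {"gripper": 45,"travel": [0,0,30],"rotation": [0,0,-5.8]},
  {"gripper": 45,"travel": [0,0,22],"rotation": [0,0,0]},
  {"gripper": 5,"travel": [0,0,0],"rotation": [0,0,0]},
  {"gripper": 5,"travel": [0,0,0],"rotation": [0,0,0]},
  {"gripper": 5,"travel": [0,0,0],"rotation": [0,0,0]},
  {"gripper": 5,"travel": [0,0,0],"rotation": [0,0,0]},
  {"gripper": 5,"travel": [0,0,0],"rotation": [0,0,0]},
], newtons=25)

```text
t: 1.98
tcp_pos: [0.4307, 0.353, 0.0817]
tool_rot: [0.17, 0.985, 0.0, 0.0]
force: [0.8, 1.9, -10.4]
finger_gap: 0.155
```

Request:
send_rows([
  {"gripper": 5,"travel": [0,0,0],"rotation": [0,0,5]},
  {"gripper": 5,"travel": [0,0,0],"rotation": [0,0,6]},
  {"gripper": 5,"travel": [0,0,0],"rotation": [0,0,6]},
  {"gripper": 5,"travel": [0,0,0],"rotation": [0,0,6]},
  {"gripper": 5,"travel": [0,0,0],"rotation": [0,0,6]},
  {"gripper": 5,"travel": [0,0,0],"rotation": [0,0,6]},
  {"gripper": 5,"travel": [0,0,0],"rotation": [0,0,6]},
  {"gripper": 5,"travel": [0,0,0],"rotation": [0,0,6]},
  {"gripper": 5,"travel": [0,0,0],"rotation": [0,0,6]},
  {"gripper": 5,"travel": [0,0,0],"rotation": [0,0,6]},
  {"gripper": 5,"travel": [0,0,0],"rotation": [0,0,3]},
  {"gripper": 5,"travel": [0,0,0],"rotation": [0,0,0]},
])

```text
t: 2.98
tcp_pos: [0.4315, 0.3536, 0.0817]
tool_rot: [0.654, 0.757, 0.002, 0.0]
force: [2.0, 3.3, -11.2]
finger_gap: 0.156
```

Request:
send_rows([
  {"gripper": 45,"travel": [0,0,0],"rotation": [0,0,0]},
  {"gripper": 45,"travel": [0,0,0],"rotation": [0,0,0]},
  {"gripper": 45,"travel": [0,0,0],"rotation": [0,0,0]},
  {"gripper": 60,"travel": [0,0,-20],"rotation": [0,0,0]},
  {"gripper": 85,"travel": [0,0,-36],"rotation": [0,0,0]},
  {"gripper": 85,"travel": [0,0,-36],"rotation": [0,0,0]},
  {"gripper": 85,"travel": [0,0,-36],"rotation": [0,0,0]},
  {"gripper": 85,"travel": [0,0,0],"rotation": [0,0,0]},
])

```text
t: 3.65
tcp_pos: [0.4346, 0.3548, 0.2174]
tool_rot: [0.653, 0.757, 0.007, 0.003]
force: [1.2, 0.2, 0.8]
finger_gap: 0.997
```

```bash
python3 - <<'E'
from h import *
s,p,R=tcp();print(s['t'],p,s['q'],R.as_matrix().round(3).tolist())
c=manip.calibration('wrist');im=manip.snapshot('wrist')
T=np.array(c['cam_to_world']);x=T[:3,:3].T@(np.array([.4305,.352,.08])-T[:3,3]);u,v=(int(x[i]/x[2]*c['fx']+c[k]) for i,k in((0,'cx'),(1,'cy')))
print(u,v);cv2.imwrite('pics/w2.png',cv2.resize(im[v-70:v+70,u-80:u+80,::-1],None,fx=3,fy=3))
b=blob(im,(40,80,40),(85,255,255),(u-80,v-80,u+80,v+80));g=proj('wrist',b[0],.061,c)[0];print('green dir',np.degrees(np.arctan2(g[1]-.352,g[0]-.4305)))
k=blob(im,(0,0,110),(180,60,255),(u-20,v-20,u+20,v+20));a=proj('wrist',k[3].reshape(-1,2),.104,c)[:,:2]*1000
l=cv2.fitLine(a.astype(np.float32),cv2.DIST_L2,0,.01,.01).ravel();print('ptr',k[0],k[2],np.degrees(np.arctan2(l[1],l[0])),a.mean(0))
E
```

```text
3.65 [0.4346035  0.35484249 0.21744088] [ 4.85672895e-01  4.52673143e-01  1.62141803e+00 -2.54592019e-04
  1.05160063e+00  3.38052806e-01] [[-0.147, 0.989, 0.014], [0.989, 0.147, 0.007], [0.005, 0.015, -1.0]]
313 196
green dir 98.44054026139737
ptr [313. 189.] 98.0 -81.828575 [428.5259914  365.26609478]
```

View pics/w2.png

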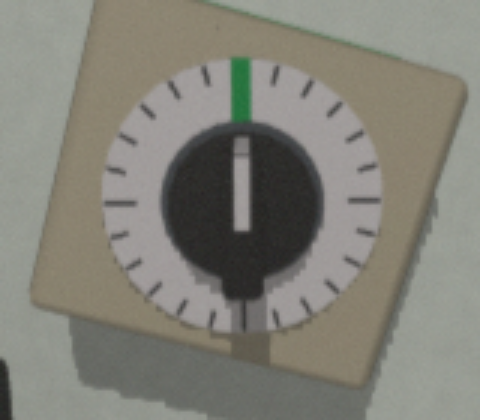

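The crop shows the white pointer straight in line with the green mark; measured, they are 98.2° and 98.4°. The dial is released, so I go to the rack.

Request:
send_rows([
  {"gripper": 85,"travel": [-30,-1,0],"rotation": [0,0,0]},
  {"gripper": 85,"travel": [-41.2,-1,0],"rotation": [0,0,0]},
  {"gripper": 85,"travel": [-41.2,-1,0],"rotation": [0,0,0]},
  {"gripper": 85,"travel": [-41.2,-1,0],"rotation": [0,0,0]},
  {"gripper": 85,"travel": [-41.2,-1,0],"rotation": [0,0,0]},
  {"gripper": 85,"travel": [-41.2,-1,0],"rotation": [0,0,0]},
  {"gripper": 85,"travel": [-41.2,-1,0],"rotation": [0,0,0]},
  {"gripper": 85,"travel": [-41.2,-1,0],"rotation": [0,0,0]},
  {"gripper": 85,"travel": [-41.2,-1,0],"rotation": [0,0,0]},
  {"gripper": 85,"travel": [-41.2,-1,0],"rotation": [0,0,0]},
  {"gripper": 85,"travel": [-41.2,-1,0],"rotation": [0,0,0]},
  {"gripper": 85,"travel": [-41.2,-1,0],"rotation": [0,0,0]},
])

```text
t: 4.7
tcp_pos: [0.4881, -0.1289, 0.2086]
tool_rot: [0.653, 0.757, -0.0, -0.001]
force: [0.4, 0.4, 0.4]
finger_gap: 0.995
```

Request:
send_rows([
  {"gripper": 85,"travel": [-41.2,-1,0],"rotation": [0,0,0]},
  {"gripper": 85,"travel": [-41.2,-1,0],"rotation": [0,0,0]},
  {"gripper": 85,"travel": [-41.2,-1,0],"rotation": [0,0,0]},
  {"gripper": 85,"travel": [-11,0,0],"rotation": [0,0,0]},
  {"gripper": 85,"travel": [0,0,0],"rotation": [0,0,6.8]},
  {"gripper": 85,"travel": [0,0,0],"rotation": [0,0,6.8]},
  {"gripper": 85,"travel": [0,0,0],"rotation": [0,0,6.8]},
  {"gripper": 85,"travel": [0,0,0],"rotation": [0,0,6.8]},
  {"gripper": 85,"travel": [0,0,0],"rotation": [0,0,6.8]},
  {"gripper": 85,"travel": [0,0,0],"rotation": [0,0,6.8]},
  {"gripper": 85,"travel": [0,0,0],"rotation": [0,0,6.8]},
])

```text
t: 5.62
tcp_pos: [0.505, -0.2596, 0.2084]
tool_rot: [0.904, 0.427, -0.001, -0.001]
force: [0.8, -0.3, -0.2]
finger_gap: 0.995
```

Request:
send_rows([
  {"gripper": 85,"travel": [0,0,0],"rotation": [0,0,6.8]},
  {"gripper": 85,"travel": [0,0,0],"rotation": [0,0,6.8]},
  {"gripper": 85,"travel": [0,0,0],"rotation": [0,0,6.8]},
  {"gripper": 85,"travel": [0,0,0],"rotation": [0,0,6.8]},
  {"gripper": 85,"travel": [0,0,0],"rotation": [0,0,6.8]},
  {"gripper": 85,"travel": [0,0,0],"rotation": [0,0,6.8]},
  {"gripper": 85,"travel": [0,0,0],"rotation": [0,0,5.6]},
  {"gripper": 85,"travel": [0,0,0],"rotation": [0,0,0]},
])

```text
t: 6.28
tcp_pos: [0.5051, -0.2597, 0.2085]
tool_rot: [0.999, 0.038, -0.001, -0.001]
force: [-0.5, -0.3, -0.1]
finger_gap: 0.994
```

```bash
python3 - <<'E'
from h import *
import pickle
s,p,R=tcp();print(s['t'],p,s['q'],R.as_matrix().round(3).tolist())
c=manip.calibration('wrist');im=manip.snapshot('wrist');cv2.imwrite('pics/w3.png',im[:,:,::-1]);pickle.dump(c,open('w3.pkl','wb'))
b=blob(im,(100,120,40),(130,255,255));print('rack',b[2],rectw('wrist',b[3],.018,c))
b=blob(im,(5,140,80),(22,255,255));print('amber',b[0],b[2],b[1],proj('wrist',b[0],.06,c))
E
```

```text
6.2833 [ 0.50511989 -0.25966836  0.20846982] [-6.71534019e-01  4.79847272e-01  1.60034286e+00 -2.59403670e-05
  1.06400113e+00  8.23272622e-01] [[0.997, 0.076, -0.002], [0.076, -0.997, 0.002], [-0.002, -0.002, -1.0]]
rack 6444.5 ((512.397705078125, -260.45361328125), (167.272216796875, 59.298465728759766), 4.535280227661133)
amber [319.  183.5] 290.0 ((319.0, 183.5), (19.0, 16.0), 90.0) [[ 0.51323717 -0.26020764  0.06      ]]
```

View pics/w3.png

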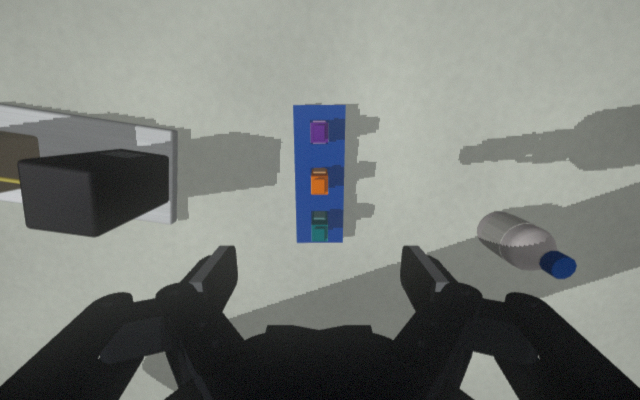

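The amber cell is in the middle pocket at (319,183), with violet and teal either side. The two rack measurements agree to about 2 mm, and the tool yaw of 4.4° matches the rack's. Descending.

Request:
send_rows([
  {"gripper": 60,"travel": [6.9,0.5,15],"rotation": [0,0,0]},
  {"gripper": 60,"travel": [0,0,35],"rotation": [0,0,0]},
  {"gripper": 60,"travel": [0,0,35],"rotation": [0,0,0]},
  {"gripper": 60,"travel": [0,0,35],"rotation": [0,0,0]},
  {"gripper": 60,"travel": [0,0,30],"rotation": [0,0,0]},
  {"gripper": 60,"travel": [0,0,20],"rotation": [0,0,0]},
  {"gripper": 60,"travel": [0,0,10],"rotation": [0,0,0]},
  {"gripper": 60,"travel": [0,0,0],"rotation": [0,0,0]},
])

```text
t: 7.0
tcp_pos: [0.5113, -0.2594, 0.0268]
tool_rot: [0.999, 0.039, -0.002, -0.002]
force: [0.3, -0.6, -0.9]
finger_gap: 0.703
```

Request:
send_rows([
  {"gripper": 10,"travel": [0,0,0],"rotation": [0,0,0]},
  {"gripper": 10,"travel": [0,0,0],"rotation": [0,0,0]},
  {"gripper": 10,"travel": [0,0,0],"rotation": [0,0,0]},
  {"gripper": 10,"travel": [0,0,0],"rotation": [0,0,0]},
  {"gripper": 10,"travel": [0,0,0],"rotation": [0,0,0]},
  {"gripper": 10,"travel": [0,0,0],"rotation": [0,0,0]},
  {"gripper": 10,"travel": [0,0,0],"rotation": [0,0,0]},
], newtons=30)

```text
t: 7.58
tcp_pos: [0.5136, -0.2608, 0.0308]
tool_rot: [0.999, 0.038, 0.001, 0.0]
force: [0.3, 1.5, 6.2]
finger_gap: 0.202
```

Request:
send_rows([
  {"gripper": 10,"travel": [0,0,-8],"rotation": [0,0,0]},
  {"gripper": 10,"travel": [0,0,-15],"rotation": [0,0,0]},
  {"gripper": 10,"travel": [0,0,-20],"rotation": [0,0,0]},
  {"gripper": 10,"travel": [0,0,-20],"rotation": [0,0,0]},
  {"gripper": 10,"travel": [0,0,-20],"rotation": [0,0,0]},
  {"gripper": 10,"travel": [0,0,-20],"rotation": [0,0,0]},
  {"gripper": 10,"travel": [0,0,-20],"rotation": [0,0,0]},
  {"gripper": 10,"travel": [0,0,-20],"rotation": [0,0,0]},
  {"gripper": 10,"travel": [0,0,-20],"rotation": [0,0,0]},
  {"gripper": 10,"travel": [0,0,-20],"rotation": [0,0,0]},
  {"gripper": 10,"travel": [0,0,-10],"rotation": [0,0,0]},
  {"gripper": 10,"travel": [0,0,0],"rotation": [0,0,0]},
])

```text
t: 8.58
tcp_pos: [0.5141, -0.2618, 0.2252]
tool_rot: [0.999, 0.039, 0.002, 0.002]
force: [-0.3, -0.5, -1.1]
finger_gap: 0.205
```

```bash
python3 - <<'E'
from h import *
import pickle
s,p,R=tcp();print(s['t'],p,s['finger_gap'],R.as_matrix().round(3).tolist())
a=manip.snapshot('wrist');b=manip.snapshot('scene')
c=manip.calibration('scene');T=np.array(c['cam_to_world']);x=T[:3,:3].T@(p-T[:3,3]);u,v=(int(x[i]/x[2]*c['fx']+c[k]) for i,k in((0,'cx'),(1,'cy')))
print(u,v,x[2])
o=np.zeros((400,800,3),np.uint8);o[:,:400]=a[:,120:520];o[:,400:]=cv2.resize(b[v-50:v+50,u-50:u+50],(400,400),interpolation=cv2.INTER_CUBIC)
cv2.imwrite('pics/w4.png',o[:,:,::-1])
E
```

```text
8.5833 [ 0.51411226 -0.26175206  0.22522255] 0.20457423131295477 [[0.997, 0.077, 0.005], [0.077, -0.997, -0.004], [0.004, 0.004, -1.0]]
241 201 1.000349723993201
```

View pics/w4.png

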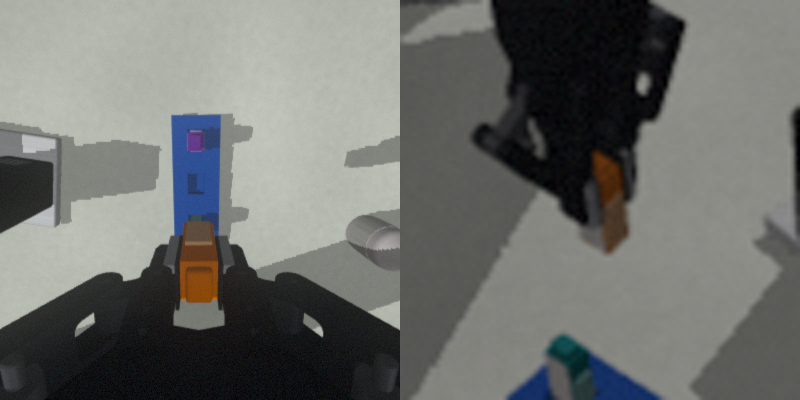

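Wrist and scene views show the amber cell upright between the pads on its frosted faces, clear of the rack. Violet and teal are still in place. Next, hover over the gate and rotate 90°.

Request:
send_rows([
  {"gripper": 10,"travel": [0.8,-15,0],"rotation": [0,0,0]},
  {"gripper": 10,"travel": [1,-28,0],"rotation": [0,0,0]},
  {"gripper": 10,"travel": [1,-30,0],"rotation": [0,0,0]},
  {"gripper": 10,"travel": [1,-30,0],"rotation": [0,0,0]},
  {"gripper": 10,"travel": [1,-30,0],"rotation": [0,0,0]},
  {"gripper": 10,"travel": [1,-30,0],"rotation": [0,0,0]},
  {"gripper": 10,"travel": [1,-30,0],"rotation": [0,0,0]},
  {"gripper": 10,"travel": [1,-30,0],"rotation": [0,0,0]},
  {"gripper": 10,"travel": [1,-30,0],"rotation": [0,0,0]},
  {"gripper": 10,"travel": [1,-26,0],"rotation": [0,0,0]},
  {"gripper": 10,"travel": [1,-15,0],"rotation": [0,0,0]},
  {"gripper": 10,"travel": [0,0,0],"rotation": [0,0,0]},
])

```text
t: 9.68
tcp_pos: [0.4986, 0.0372, 0.2208]
tool_rot: [0.999, 0.041, -0.002, -0.001]
force: [-0.3, 0.3, -0.8]
finger_gap: 0.203
```

Request:
send_rows([
  {"gripper": 10,"travel": [0,0,0],"rotation": [0,0,-6.5]},
  {"gripper": 10,"travel": [0,0,0],"rotation": [0,0,-7]},
  {"gripper": 10,"travel": [0,0,0],"rotation": [0,0,-7]},
  {"gripper": 10,"travel": [0,0,0],"rotation": [0,0,-7]},
  {"gripper": 10,"travel": [0,0,0],"rotation": [0,0,-7]},
  {"gripper": 10,"travel": [0,0,0],"rotation": [0,0,-7]},
  {"gripper": 10,"travel": [0,0,0],"rotation": [0,0,-7]},
  {"gripper": 10,"travel": [0,0,0],"rotation": [0,0,-7]},
  {"gripper": 10,"travel": [0,0,0],"rotation": [0,0,-7]},
  {"gripper": 10,"travel": [0,0,0],"rotation": [0,0,-7]},
  {"gripper": 10,"travel": [0,0,0],"rotation": [0,0,-7]},
  {"gripper": 10,"travel": [0,0,0],"rotation": [0,0,-5]},
])

```text
t: 10.68
tcp_pos: [0.5, 0.0331, 0.2211]
tool_rot: [0.73, 0.683, -0.001, -0.001]
force: [0.3, -0.3, 0.1]
finger_gap: 0.204
```

Request:
send_rows([
  {"gripper": 10,"travel": [0,0,0],"rotation": [0,0,0]},
  {"gripper": 10,"travel": [0,0,0],"rotation": [0,0,0]},
])

```text
t: 10.85
tcp_pos: [0.5003, 0.0331, 0.2215]
tool_rot: [0.733, 0.68, -0.001, -0.001]
force: [-0.8, 0.5, -1.1]
finger_gap: 0.204
```

```bash
python3 - <<'E'
from h import *
import pickle
s,p,R=tcp();print(s['t'],p,s['q'],s['finger_gap'],R.as_matrix().round(3).tolist())
c=manip.calibration('wrist');im=manip.snapshot('wrist');cv2.imwrite('pics/w5.png',im[:,:,::-1]);pickle.dump(c,open('w5.pkl','wb'))
def beam(n,im,c,box):
    b=blob(im,(20,90,60),(35,255,255),box);w=proj(n,b[3].reshape(-1,2),.1,c)[:,:2]*1e3
    l=cv2.fitLine(w.astype(np.float32),cv2.DIST_L2,0,.01,.01).ravel();l=l if l[1]>0 else l*[-1,-1,1,1]
    print(n,b[2],'x at y=32:',l[2]+(32-l[3])*l[0]/l[1],'dir',np.degrees(np.arctan2(l[1],l[0])),'y',w[:,1].min(),w[:,1].max())
beam('wrist',im,c,None)
beam('top',cv2.cvtColor(cv2.imread('pics/top0.png'),cv2.COLOR_BGR2RGB),None,(250,210,300,235))
E
```

```text
10.85 [0.500289   0.03310297 0.22145566] [-1.57076671e-01  3.76538329e-01  1.74733249e+00 -1.72443041e-04
  1.01982362e+00 -8.28819957e-02] 0.20408443529864678 [[0.074, 0.997, -0.002], [0.997, -0.074, 0.0], [0.0, -0.002, -1.0]]
wrist 133.5 x at y=32: 503.63303 dir 85.90035 y 7.921743706150869 73.80930913304293
top 3.5 x at y=32: 500.58643 dir 82.45124 y 69.25160209651153 77.07124906301969
```

View pics/w5.png

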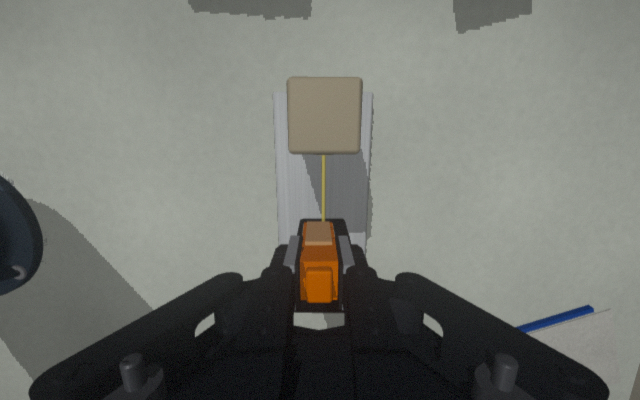

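The wrist view shows the yellow beam at column 324 leading from the lamp to the held cell, which is centred near 319. The beam direction of 85.9° matches the tool's 85.8°. The cell needs about 3 mm more +x, then the descent.

Request:
send_rows([
  {"gripper": 10,"travel": [-0.8,2.8,8],"rotation": [0,0,0]},
  {"gripper": 10,"travel": [0,0,15],"rotation": [0,0,0]},
  {"gripper": 10,"travel": [0,0,15],"rotation": [0,0,0]},
  {"gripper": 10,"travel": [0,0,15],"rotation": [0,0,0]},
  {"gripper": 10,"travel": [0,0,15],"rotation": [0,0,0]},
  {"gripper": 10,"travel": [0,0,15],"rotation": [0,0,0]},
  {"gripper": 10,"travel": [0,0,15],"rotation": [0,0,0]},
  {"gripper": 10,"travel": [0,0,12],"rotation": [0,0,0]},
  {"gripper": 10,"travel": [0,0,6.5],"rotation": [0,0,0]},
  {"gripper": 10,"travel": [0,0,0],"rotation": [0,0,0]},
  {"gripper": 10,"travel": [0,0,0],"rotation": [0,0,0]},
  {"gripper": 10,"travel": [0,0,0],"rotation": [0,0,0]},
])

```text
t: 11.9
tcp_pos: [0.5044, 0.0322, 0.1062]
tool_rot: [0.732, 0.681, 0.0, 0.0]
force: [-0.1, -0.3, -0.3]
finger_gap: 0.202
```

```bash
python3 - <<'E'
from h import *
s,p,R=tcp();print(s['t'],p,s['finger_gap'],s['force'],R.as_matrix().round(3).tolist())
b=manip.snapshot('scene');a=manip.snapshot('wrist');c=manip.calibration('scene')
T=np.array(c['cam_to_world'])
def px(P):
    x=T[:3,:3].T@(np.array(P)-T[:3,3]);return x[0]/x[2]*c['fx']+c['cx'],x[1]/x[2]*c['fy']+c['cy']
u,v=map(int,px((.503,.032,.1)))
for n,P in dict(lp=(.503,.032,.1),bot=(.5122,.0194,.080),top=(.5122,.0194,.134)).items():
    q=px(P);print(n,(q[0]-u+40)*10/2,(q[1]-v+40)*10/2)
o=np.zeros((400,800,3),np.uint8);o[:,:400]=cv2.resize(b[v-40:v+40,u-40:u+40],(400,400),interpolation=cv2.INTER_CUBIC);o[:,400:]=a[:,120:520]
cv2.imwrite('pics/w6.png',o[:,:,::-1])
E
```

```text
11.9 [0.50437352 0.03216656 0.10621369] 0.20201663646339207 [-0.14568763 -0.32720107 -0.30363046] [[0.072, 0.997, 0.001], [0.997, -0.072, -0.0], [-0.0, 0.001, -1.0]]
lp 202.691180151036 200.0712775593027
bot 199.38307706251493 247.20987734183282
top 201.8958388354622 172.3439660035524
```

View pics/w6.png

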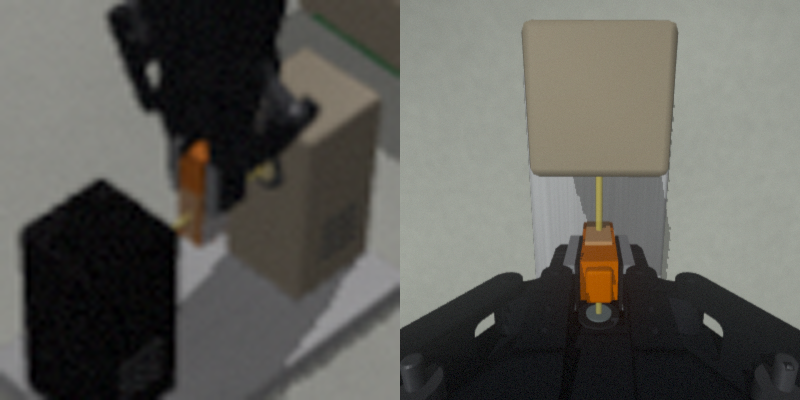

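The scene crop shows the cell's near bottom corner at about (202,246), against a predicted (199,247), so the height is right. In the wrist view the beam at column 599 runs into the middle of the cell and out behind it at column 599, and the cell touches nothing. Handing in.

```bash
python3 -c "
from station import manip
print(manip.sign_off());s=manip.sense();print(s['t'],s['tcp_pos'],s['finger_gap'])"
```

```text
the job is handed in; nothing more can be done
None
the job is handed in; nothing more can be done
```

The job is handed in at about 12 s of the 54 s allowed. No verdict came back, so what follows rests on my own checks.

**Dial:** I turned it about 62° clockwise and let go. Pointer and green mark measured 98.2° and 98.4° afterwards.

**Amber cell:** I lifted it from the middle pocket by its frosted faces at 30 N, carried it over the gate and turned it square to the beam, within about 0.1°. It is now held between lamp and detector:
- **Position:** the tool's measured position is (0.504, 0.032, 0.106) m. The beam in the wrist picture runs through the middle of the cell. In the scene view the cell's bottom corner is within a few millimetres of where it should be.
- **Grip and contact:** the opening has stayed at about 17 mm and the outside force is under 0.5 N. Neither picture shows the cell touching anything but the fingers.

**Small disagreements:**
- The beam's sideways position read 503.6 mm from the wrist camera and 502.3 mm from the head centres in the top view. A rough reading of the beam itself in the top view gave 500.6 mm, from only a few pixels, so I did not use it. I aimed for about 503 mm, and the tool stopped at 504.4 mm.
- The tool rose about 4 mm while gripping the cell, and I allowed for that in the final height.

**Other objects:** the other two cells were still in place in the pictures after the lift. I saw no contact with the bottle or tip box and did not measure them again.

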